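# Roll the laminator roller to the tape line

### The job

Roll the black rubber laminator roller along the desk by pushing on its top, until it rests centred over the blue tape line and lengthways along it. It must turn as it goes and stay on the desk: do not lift it, and do not push or grip it low down at its sides. Leave the orange roller, the tin and the mug where they are.

Things in the scene. Friction and masses are not known exactly. Their poses are not given: they have to be found in the camera images.
- roller: The roller to move: solid black rubber cylinder, 50 mm diameter, 120 mm long, lying on the desk, 0.5 kg; silver end faces with a red dot, thin shaft ends 15 mm out. Origin at its centre, 25 mm above the desk. y is its axis; x, z turn as it rolls (z starts up). A fingertip pressed lightly on top and drawn along rolls it without slip half the fingertip's travel; it stops soon by itself.
- mark: Blue tape, flat on the desk: a line 14 mm wide, 220 mm long, crossed at its middle by a tick 10 mm wide, 90 mm long. Origin at the crossing, at desk height. y runs along the long line, x along the tick, away from the robot. It lies 90 to 140 mm beyond the roller's start, nearly parallel to it, so that the roller rolled straight ahead arrives on it.
- old_roller: Bystander, to be left alone: an orange roller of the same size, shape and weight as the black one, lying beside it. Origin at its centre, 25 mm above the desk; y is its axis.
- tin: Bystander, to be left alone: a flat round pellet tin with a red lid, 66 mm in diameter, 24 mm tall, standing on the desk. Origin at the centre of its underside.
- mug: Bystander, to be left alone: an empty blue mug, 80 mm in diameter, 90 mm tall, standing on the desk at the left. Origin at the centre of its underside.
Mind the look-alikes: they are no part of the job. There is more than one size of the roller; the job needs the smallest.

How it is judged:
By the outcome, as a careful person would: the job done as asked, in the order asked, and still so for the second after the job is handed in, with the robot touching nothing.
It also fails if it takes over 54 s, if anything falls off the work surface, if the arm or the gripper's body presses on something with over 40 N, if the wrist force passes 120 N, or if a joint passes its speed limit or range.

### The arm

A 6-joint arm with a two-finger parallel gripper is mounted at the origin on the work surface. World frame = base frame: x ahead of the robot, y to its left, z up, the work surface at z = 0. Lengths are in mm, angles in rad, forces in N, time in s.
With the tool pointing down it reaches from about 275 to 825 mm from the base axis. Payload 5.2 kg.
Tool frame: the origin (TCP) lies at the very end of the fingers, on their centre line; the grasp point (between the pads) lies 19 mm behind it (pinch_z is the distance from the TCP to the grasp point, in mm); z points along the fingers, y is the line along which they close (so a half turn about z gives the same grasp; the last joint's range is limited). The gripper opens to 93 mm and grips with 3 to 60 N. Pads are 15 mm wide; open, the fingers measure 128 mm over their backs; the gripper's body (75 mm by 188 mm) begins 65 mm behind the grasp point.
Start: joints at [1.008, 0.259, 1.535, -0, 1.348, -0.203], TCP at [193.626, 514.795, 218.653] pointing down, gripper open.
Joint ranges: [-3.14, 3.14], [-0.91, 2.08], [0.19, 2.58], [-1.22, 4.36], [0.22, 2.71], [-3.12, 3.12]. Speed limits (rad/s): [2.57, 2.57, 3.14, 3.14, 3.14, 3.14].

### API

Orientations are given as a 3x3 rotation matrix whose columns are the frame's x, y, z axes.
In Python, from station import get_obs, grab_frame, sign_off, pinch_z gives the robot as it stands. The module is installed in compiled form; this text tells all that it offers.
- The arm moves only by the tool step_arm, never from a script. Its argument "targets" is a list of rows, each an object with "fingers": the finger opening in mm, from 0 to 93; "linear": the shift along the tool's x, y, z in mm, a list of three; "delta_rot": the turn, a rotation vector about the tool's x, y, z in degrees, a list of three. In form: [{"fingers": fingers, "linear": [tx, ty, tz], "delta_rot": [rx, ry, rz]}, ...]. A call has 1 to 10 rows; each row shifts and turns the commanded pose from where the row before left it, along the tool's axes as they then stand; what a row does not reach is not made up. A row lasts 1/12 s, in which the tool goes at most 41.7 mm and 7.16 degrees, less where a joint would pass 70% of its speed; a pose out of reach is approached as far as the arm can. A call with a gripper value outside its range is refused whole. The fingers move at their own pace and stop on an object; "newtons" is the grip in N (left out, the last holds). Time passes only in rows, so rows that do not move let the fingers close. It gives the time, the measured TCP pose, the force, the opening and the grip force at its end, in the units of the state.
- get_obs(): the state, without advancing time (a new reading comes with each control period).
- grab_frame(name): name is "scene" or "top" or "wrist"; returns a dict with "color" (400x640x3 uint8, red, green, blue), "intrinsics" (3x3 intrinsics, pixels), "xyz" and "attitude" of the camera in the world. Camera axes: x right, y down, z forward; pixel columns grow to the right and rows downward; lengths in mm; the calibration is good to about 2 mm. A picture is of the moment at which its call begins. There is no depth.
- sign_off(): hands the job in; it is judged then, once.
The state is a dict: "time_s": time; "joint_pos": joint angles; "qvel": joint speeds; "effort": joint torques, N m; "tool_pos": TCP position; "ee_rot": TCP orientation; "force": force on the tool from outside, world axes, zero at the start; "wrist_torque": the same for the moment, N m; "width": opening from 0.0 (shut) to 1.0 (fully open); "grip_force": force on a finger pad.
Only numpy, scipy, OpenCV 4.12 (cv2) and the standard library are available. Lean on these libraries where they do the work, as an engineer would, in place of code of your own. Each camera call takes 0.05 s, during which the arm holds its last target. There are 200 camera calls.

## Working session

There is one attempt and no reset: what is moved stays moved. The work goes in short steps, Python scripts to look and compute and a tool call to move; the robot and the scene stay as the last step left them, time stands still between calls to the robot, and variables do not carry over. Pictures are saved under pics/ and viewed, at most 10 in all, crops included, and the job is handed in when it is done.

Besides the shell and the picture viewer there is one more tool, called after ">>>" as name([rows], argument=value, ...), one row to a line, values as JSON. step_arm: Moves the arm, as the interface text tells. Its arguments: {"type":"object","properties":{"targets":{"type":"array"},"newtons":{"type":"number"}},"required":["targets"]}

```bash
mkdir -p pics; cat > h.py <<'E'
import numpy as np, cv2
from station import get_obs, grab_frame, sign_off, pinch_z
def shot(n,f):
    d=grab_frame(n); cv2.imwrite(f'pics/{f}.png',cv2.cvtColor(d['color'],cv2.COLOR_RGB2BGR)); return d
def ray(d,uv,z):
    uv=np.atleast_2d(uv).astype(float); r=np.c_[uv,np.ones(len(uv))]@np.linalg.inv(np.array(d['intrinsics'])).T@np.array(d['attitude']).T
    o=np.array(d['xyz']); return (o+r*((z-o[2])/r[:,2])[:,None])
E
python3 - <<'E'
from h import *
import pickle
o={n:shot(n,n+'0') for n in('top','scene')}
pickle.dump(o,open('o.pkl','wb'))
s=get_obs(); print(s['time_s'],s['tool_pos'],np.round(s['ee_rot'],3),s['width'],pinch_z)
for n in o: print(n,o[n]['xyz'],np.round(o[n]['attitude'],2).tolist())
E
```

```text
0.1 [193.3741315  514.34434606 217.9142718 ] [[-0.936  0.352 -0.001]
 [ 0.352  0.936 -0.001]
 [ 0.    -0.002 -1.   ]] 0.9986729500009097 18.8
top [ 188.35199663   68.180784   1314.60534238] [[0.04, -0.97, 0.23], [-1.0, -0.04, 0.01], [-0.0, -0.23, -0.97]]
scene [1028.63538049  344.17493141  994.31736864] [[-0.47, 0.74, -0.49], [0.88, 0.39, -0.25], [0.01, -0.55, -0.84]]
```

View pics/top0.png

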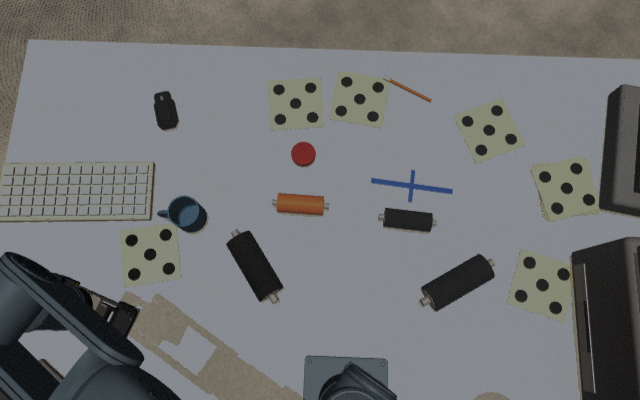

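View pics/scene0.png

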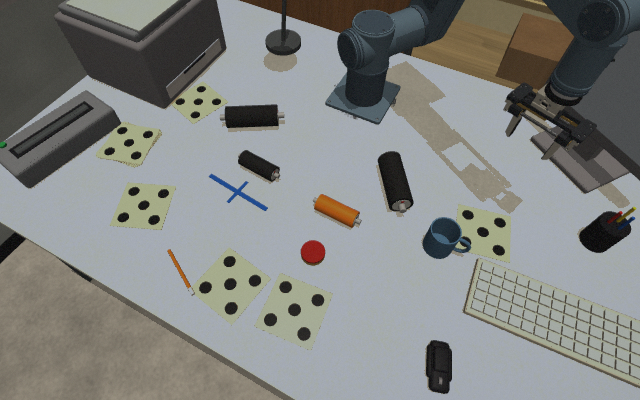

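Top view, candidates for the roller: black at (408,219), shortest and lying beside the tape; black at (255,266) and (458,282), both longer; orange at (301,204), a bystander. I choose (408,219) by size and position. The tape cross is at (412,186), the tin at (303,154) and the mug at (186,212).

```bash
cat >> h.py <<'E'
def measure(d, near=None):
    hsv=cv2.cvtColor(d['color'],cv2.COLOR_RGB2HSV); out={}
    def pick(m,n,z,amin=60):
        k,l,st,c=cv2.connectedComponentsWithStats(m.astype(np.uint8))
        for i in range(1,k):
            if st[i,4]<amin: continue
            p=np.argwhere(l==i)[:,::-1]; w=ray(d,p,z)[:,:2].astype(np.float32)
            r=cv2.minAreaRect(w); b=cv2.boxPoints(r); e1,e2=b[1]-b[0],b[2]-b[1]
            e=e1 if np.hypot(*e1)>np.hypot(*e2) else e2
            e=e*np.sign(e[1]); print(n,'px',c[i].round(0),'ctr',np.round(r[0],1),'mean',w.mean(0).round(1),'size',np.round(sorted(r[1]),1),'axis deg from y',round(float(np.degrees(np.arctan2(-e[0],e[1]))),1))
            if n=='blue': 
                c0=w.mean(0); q=w[np.hypot(*(w-c0).T)>50]
                if len(q)>5:
                  vx=cv2.fitLine(q,cv2.DIST_HUBER,0,.01,.01).ravel(); vx*=np.sign(vx[1]); print('  line dir deg',np.degrees(np.arctan2(-vx[0],vx[1])).round(2),'pt',vx[2:].round(1))
    h,s,v=[hsv[...,i].astype(int) for i in range(3)]
    pick((h>100)&(h<125)&(s>130)&(v>90),'blue',0)
    pick((v<60)&(s<140),'black',25,150)
    pick((h>5)&(h<18)&(s>150)&(v>100),'orange',25)
E
python3 - <<'E'
from h import *
import pickle
o=pickle.load(open('o.pkl','rb'))
for n in o: print(n); measure(o[n])
c=o['top']['color'][160:250,260:480]; cv2.imwrite('pics/crop.png',cv2.cvtColor(cv2.resize(c,None,fx=3.5,fy=3.5,interpolation=cv2.INTER_CUBIC),cv2.COLOR_RGB2BGR))
E
```

```text
top
blue px [411. 186.] ctr [ 550.6 -166. ] mean [ 551.5 -165.7] size [ 80.8 203.1] axis deg from y 13.9
  line dir deg -6.05 pt [ 551.7 -166.7]
black px [612. 157.] ctr [ 674.  -721.3] mean [ 645.7 -698.2] size [103.6 366.4] axis deg from y 83.9
black px [165. 111.] ctr [734.5 514.1] mean [731.6 513.7] size [ 56.3 110.3] axis deg from y -73.1
black px [637. 162.] ctr [ 668.8 -766.3] mean [ 634.8 -764.7] size [ 13.1 243. ] axis deg from y 83.9
black px [179. 208.] ctr [460.1 446.6] mean [461.5 448.2] size [52.5 73.9] axis deg from y 56.3
black px [197. 221.] ctr [428.4 399.9] mean [426.4 397.1] size [46.7 75.8] axis deg from y 56.9
black px [408. 220.] ctr [ 452.7 -151.6] mean [ 452.6 -151.6] size [ 49.1 125.5] axis deg from y -4.6
black px [254. 265.] ctr [320.9 241.9] mean [319.6 241. ] size [ 70.1 178. ] axis deg from y -55.8
black px [606. 323.] ctr [ 228.9 -640.1] mean [ 212.2 -642.1] size [146.3 401.6] axis deg from y 89.0
black px [ 98. 328.] ctr [158.5 639.8] mean [149.5 619.8] size [238.  557.2] axis deg from y -54.0
black px [458. 282.] ctr [ 297.7 -279. ] mean [ 297.6 -279
[... 1605 characters left out ...]
-56.1
black px [603. 233.] ctr [200.1 813.4] mean [206.7 812. ] size [ 78.7 166.9] axis deg from y 58.6
black px [448. 230.] ctr [395.7 429.7] mean [397.5 432.9] size [57.4 73.3] axis deg from y -17.8
black px [435. 246.] ctr [458.9 417.5] mean [463.2 416.8] size [70.  80.3] axis deg from y -10.0
black px [ 10. 245.] ctr [ 999.5 -591.5] mean [ 993.1 -589.3] size [43.4 79.2] axis deg from y -88.5
black px [439. 366.] ctr [746.3 518.6] mean [745.7 519. ] size [ 56.3 109.2] axis deg from y -72.9
orange px [336. 209.] ctr [484.4 129.5] mean [484.4 130. ] size [ 51.5 124.8] axis deg from y -2.1
orange px [179. 269.] ctr [ 833.9 -151.6] mean [ 834.9 -149.7] size [  7.4 124.4] axis deg from y -27.1
```

View pics/crop.png

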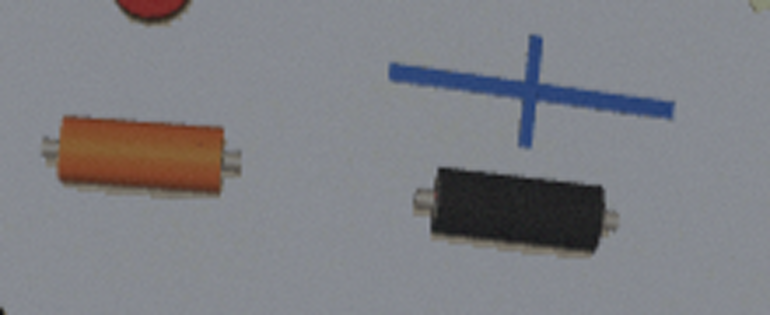

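The crop shows a short, fully black roller with silver shaft ends, below the blue cross. Measured at 49 x 125 mm, it is the smallest. Next I shut the fingers, turn so tool y points along the roll direction, and go above the roller.

>>> step_arm([
  {"fingers":0,"linear":[0,0,0],"delta_rot":[0,0,7]},
  {"fingers":0,"linear":[0,0,0],"delta_rot":[0,0,7]},
  {"fingers":0,"linear":[0,0,0],"delta_rot":[0,0,7]},
  {"fingers":0,"linear":[0,0,0],"delta_rot":[0,0,7]},
  {"fingers":0,"linear":[0,0,0],"delta_rot":[0,0,7]},
  {"fingers":0,"linear":[0,0,0],"delta_rot":[0,0,7]},
  {"fingers":0,"linear":[0,0,0],"delta_rot":[0,0,7]},
  {"fingers":0,"linear":[0,0,0],"delta_rot":[0,0,7]},
  {"fingers":0,"linear":[0,0,0],"delta_rot":[0,0,7]},
  {"fingers":0,"linear":[0,0,0],"delta_rot":[0,0,7]},
])

```text
time_s: 0.93
tool_pos: [193.4, 514.5, 218.2]
ee_rot: [[0.017, 1.0, -0.001], [1.0, -0.017, -0.001], [-0.001, -0.001, -1.0]]
force: [-0.1, 0.7, -0.0]
width: 0.335
grip_force: 0.0
```

>>> step_arm([
  {"fingers":0,"linear":[0,0,0],"delta_rot":[0,0,4.7]},
  {"fingers":0,"linear":[-32,15.4,0],"delta_rot":[0,0,0]},
  {"fingers":0,"linear":[-32,15.4,0],"delta_rot":[0,0,0]},
  {"fingers":0,"linear":[-32,15.4,0],"delta_rot":[0,0,0]},
  {"fingers":0,"linear":[-32,15.4,0],"delta_rot":[0,0,0]},
  {"fingers":0,"linear":[-32,15.4,0],"delta_rot":[0,0,0]},
  {"fingers":0,"linear":[-32,15.4,0],"delta_rot":[0,0,0]},
  {"fingers":0,"linear":[-32,15.4,0],"delta_rot":[0,0,0]},
  {"fingers":0,"linear":[-32,15.4,0],"delta_rot":[0,0,0]},
  {"fingers":0,"linear":[-32,15.4,0],"delta_rot":[0,0,0]},
])

```text
time_s: 1.77
tool_pos: [304.8, 213.6, 218.5]
ee_rot: [[0.092, 0.996, -0.0], [0.996, -0.092, -0.0], [-0.0, -0.0, -1.0]]
force: [0.6, -0.0, 0.1]
width: 0.001
grip_force: 0.0
```

>>> step_arm([
  {"fingers":0,"linear":[-32,15.4,0],"delta_rot":[0,0,0]},
  {"fingers":0,"linear":[-32,15.4,0],"delta_rot":[0,0,0]},
  {"fingers":0,"linear":[-32,15.4,0],"delta_rot":[0,0,0]},
  {"fingers":0,"linear":[-32,15.4,0],"delta_rot":[0,0,0]},
  {"fingers":0,"linear":[-32,15.4,0],"delta_rot":[0,0,0]},
  {"fingers":0,"linear":[-32,15.4,0],"delta_rot":[0,0,0]},
  {"fingers":0,"linear":[-32,15.4,0],"delta_rot":[0,0,0]},
  {"fingers":0,"linear":[-32,15.4,0],"delta_rot":[0,0,0]},
  {"fingers":0,"linear":[-32,15.4,0],"delta_rot":[0,0,0]},
  {"fingers":0,"linear":[0,0,0],"delta_rot":[0,0,0]},
])

```text
time_s: 2.6
tool_pos: [418.3, -89.9, 218.5]
ee_rot: [[0.097, 0.995, 0.001], [0.995, -0.097, -0.003], [-0.003, 0.001, -1.0]]
force: [0.3, -0.2, 0.4]
width: 0.007
grip_force: 0.0
```

```bash
python3 - <<'E'
from h import *
d=shot('wrist','w1'); s=get_obs(); print(s['time_s'],s['tool_pos'],np.round(s['ee_rot'],3).tolist(),s['force'],s['width'])
measure(d)
E
```

```text
2.65 [416.87073885 -87.06742836 218.16211634] [[0.097, 0.995, -0.001], [0.995, -0.097, -0.0], [-0.0, -0.001, -1.0]] [-0.01256142  1.21788201 -0.60774017] 0.005368697851822964
blue px [446. 204.] ctr [ 547.8 -146.4] mean [ 554.3 -144.8] size [ 85.1 172.1] axis deg from y 14.0
  line dir deg -6.04 pt [ 555.3 -134.4]
black px [ 17. 143.] ctr [120.4 -32. ] mean [120.4 -29.3] size [  9.1 125.3] axis deg from y -0.5
black px [631. 108.] ctr [724. -55.] mean [725.3 -54.6] size [18.  27.5] axis deg from y 8.4
black px [403. 311.] ctr [ 595.4 -238. ] mean [ 498.1 -262.2] size [274.  364.3] axis deg from y 84.3
black px [321. 286.] ctr [ 406.1 -218.6] mean [ 406.2 -218.8] size [ 10.2 108.4] axis deg from y -7.2
black px [230. 336.] ctr [ 209.6 -262.1] mean [ 293.1 -274.7] size [173.9 366.3] axis deg from y 84.3
black px [533. 355.] ctr [ 660.8 -337.8] mean [ 649.9 -335.5] size [20.1 56.1] axis deg from y 84.3
black px [575. 366.] ctr [ 701.6 -356.2] mean [ 701.9 -355.8] size [26.2 26.8] axis deg from y 6.2
```

View pics/w1.png

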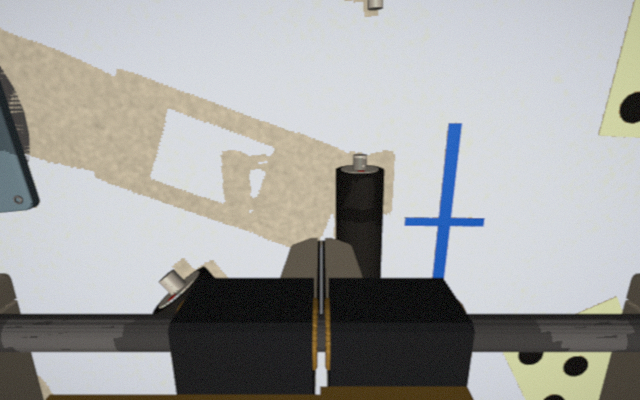

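The wrist view shows the cross at about (444,222), the roller's left end at (360,170), and the fingers at the bottom centre (321,280).

```bash
python3 - <<'E'
from h import *
d=grab_frame('wrist'); print(get_obs()['tool_pos'])
g=cv2.cvtColor(d['color'],cv2.COLOR_RGB2HSV).astype(int); bl=(g[...,0]>100)&(g[...,0]<125)&(g[...,1]>130)
for r in (140,160,190,250,265): c=np.where(bl[r])[0]; print('line',r,ray(d,[c.mean(),r],0)[0,:2].round(1))
for c in (415,425,465,475): r=np.where(bl[:,c])[0]; print('tick',c,ray(d,[c,r.mean()],0)[0,:2].round(1))
for r in (185,205,230,260):
    c=np.where((g[r,:,2]<60)&(np.arange(640)>325)&(np.arange(640)<400))[0]; print('rol',r,c.min(),c.max(),ray(d,[(c.min()+c.max())/2,r],30)[0,:2].round(1))
print('end',ray(d,[360,166],25)[0], 'cam',d['xyz'])
E
```

```text
[416.01076977 -85.18703165 218.02546126]
line 140 [562.7 -69.2]
line 160 [560.1 -90.6]
line 190 [ 556.4 -123.9]
line 250 [ 549.  -195.7]
line 265 [ 546.6 -214.7]
tick 415 [ 517.4 -160.3]
tick 425 [ 528.5 -174.4]
tick 465 [ 574.1 -166.4]
tick 475 [ 585.4 -167.5]
rol 185 338 384 [ 456.6 -100.8]
rol 205 339 383 [ 455.2 -122.1]
rol 230 339 382 [ 452.9 -149.6]
rol 260 357 381 [ 459.7 -185.1]
end [457.40238543 -82.20897811  25.        ] cam [424.77275904  -8.72987308 384.06386326]
```

>>> step_arm([
  {"fingers":0,"linear":[-31,14.6,0],"delta_rot":[0,0,0]},
  {"fingers":0,"linear":[-31.4,14.6,0],"delta_rot":[0,0,0]},
  {"fingers":0,"linear":[0,0,35],"delta_rot":[0,0,0]},
  {"fingers":0,"linear":[0,0,35],"delta_rot":[0,0,0]},
  {"fingers":0,"linear":[0,0,35],"delta_rot":[0,0,0]},
  {"fingers":0,"linear":[0,0,35],"delta_rot":[0,0,0]},
  {"fingers":0,"linear":[0,0,15],"delta_rot":[0,0,0]},
  {"fingers":0,"linear":[0,0,5],"delta_rot":[0,0,0]},
  {"fingers":0,"linear":[0,0,0],"delta_rot":[0,0,0]},
  {"fingers":0,"linear":[0,0,0],"delta_rot":[0,0,0]},
])

```text
time_s: 3.53
tool_pos: [440.1, -148.6, 59.5]
ee_rot: [[0.091, 0.996, 0.001], [0.996, -0.091, -0.0], [-0.0, 0.001, -1.0]]
force: [0.1, -0.9, 0.5]
width: 0.007
grip_force: 0.0
```

```bash
python3 - <<'E'
from h import *
d=shot('scene','s2'); s=get_obs(); print(s['time_s'],s['tool_pos'],np.round(s['ee_rot'],3).tolist(),s['force'])
cv2.imwrite('pics/s2c.png',cv2.cvtColor(cv2.resize(d['color'][80:230,180:380],None,fx=3,fy=3),cv2.COLOR_RGB2BGR))
E
```

```text
3.5833 [ 440.58607642 -149.15278517   60.05406471] [[0.092, 0.996, 0.002], [0.996, -0.092, -0.001], [-0.001, 0.002, -1.0]] [ 0.77383079 -0.12061824 -0.2903933 ]
```

View pics/s2c.png

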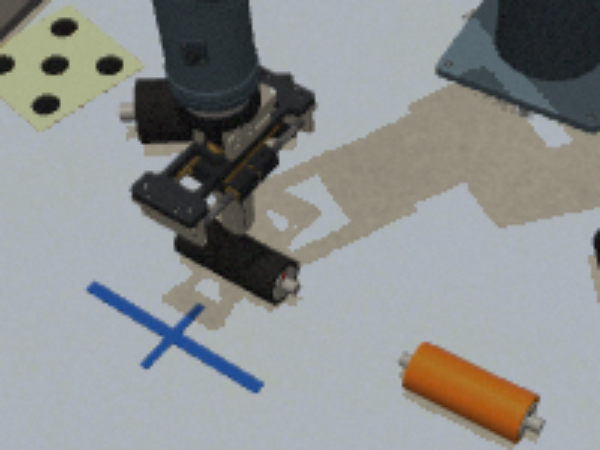

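The scene crop shows the gripper just behind and above the roller's middle (235,235), with the cross ahead at (175,335). I'll lower to touch.

>>> step_arm([
  {"fingers":0,"linear":[0,0,5],"delta_rot":[0,0,0]},
  {"fingers":0,"linear":[0,0,3],"delta_rot":[0,0,0]},
  {"fingers":0,"linear":[0,0,1],"delta_rot":[0,0,0]},
  {"fingers":0,"linear":[0,0,1],"delta_rot":[0,0,0]},
  {"fingers":0,"linear":[0,0,0],"delta_rot":[0,0,0]},
])

```text
time_s: 4.0
tool_pos: [439.6, -149.3, 48.7]
ee_rot: [[0.093, 0.996, 0.0], [0.996, -0.093, -0.0], [-0.0, 0.0, -1.0]]
force: [0.2, 0.1, 0.6]
width: 0.006
grip_force: 0.4
```

>>> step_arm([
  {"fingers":0,"linear":[0,0,0.5],"delta_rot":[0,0,0]},
  {"fingers":0,"linear":[0,0,0],"delta_rot":[0,0,0]},
])

```text
time_s: 4.17
tool_pos: [439.7, -149.4, 48.6]
ee_rot: [[0.093, 0.996, 0.0], [0.996, -0.093, -0.0], [-0.0, 0.0, -1.0]]
force: [-1.0, 0.7, 3.9]
width: 0.007
grip_force: 2.2
```

>>> step_arm([
  {"fingers":0,"linear":[0,0,0.5],"delta_rot":[0,0,0]},
  {"fingers":0,"linear":[0,0,0],"delta_rot":[0,0,0]},
])

```text
time_s: 4.33
tool_pos: [439.9, -149.4, 48.4]
ee_rot: [[0.093, 0.996, 0.001], [0.996, -0.093, -0.0], [-0.0, 0.001, -1.0]]
force: [-1.5, 0.7, 7.8]
width: 0.006
grip_force: 4.2
```

Contact at about 8 N. First stroke.

>>> step_arm([
  {"fingers":0,"linear":[0,2,0],"delta_rot":[0,0,0]},
  {"fingers":0,"linear":[0,4,0],"delta_rot":[0,0,0]},
  {"fingers":0,"linear":[0,6,0],"delta_rot":[0,0,0]},
  {"fingers":0,"linear":[0,6,0],"delta_rot":[0,0,0]},
  {"fingers":0,"linear":[0,6,0],"delta_rot":[0,0,0]},
  {"fingers":0,"linear":[0,6,0],"delta_rot":[0,0,0]},
  {"fingers":0,"linear":[0,6,0],"delta_rot":[0,0,0]},
  {"fingers":0,"linear":[0,4,0],"delta_rot":[0,0,0]},
  {"fingers":0,"linear":[0,2,0],"delta_rot":[0,0,0]},
  {"fingers":0,"linear":[0,0,0],"delta_rot":[0,0,0]},
])

```text
time_s: 5.17
tool_pos: [484.0, -153.3, 49.6]
ee_rot: [[0.093, 0.996, 0.005], [0.996, -0.093, -0.001], [-0.0, 0.005, -1.0]]
force: [1.8, 4.2, 13.5]
width: 0.003
grip_force: 6.6
```

>>> step_arm([
  {"fingers":0,"linear":[0,0,-4],"delta_rot":[0,0,0]},
  {"fingers":0,"linear":[0,0,-12],"delta_rot":[0,0,0]},
  {"fingers":0,"linear":[0,0,0],"delta_rot":[0,0,0]},
])

```text
time_s: 5.42
tool_pos: [482.3, -153.7, 65.1]
ee_rot: [[0.093, 0.996, 0.002], [0.996, -0.093, -0.001], [-0.001, 0.002, -1.0]]
force: [1.0, -0.6, -0.3]
width: 0.0
grip_force: 0.0
```

```bash
cat >> h.py <<'E'
def look(tag):
    for n in ('wrist','top','scene'):
        d=shot(n,n+tag); g=cv2.cvtColor(d['color'],cv2.COLOR_RGB2HSV).astype(int)
        if n=='wrist':
            for r in (150,165,180,195):
                bl=np.where((g[r,:,0]>100)&(g[r,:,0]<125)&(g[r,:,1]>130))[0]
                c=np.where((g[r,:,2]<60)&(np.arange(640)>250)&(np.arange(640)<420))[0]
                print(r,'line',ray(d,[bl.mean(),r],0)[0,:2].round(1) if len(bl) else '','rol',(c.min(),c.max(),ray(d,[(c.min()+c.max())/2,r],30)[0,:2].round(1)) if len(c) else '')
        else: print(n); measure(d)
E
python3 - <<'E' | grep -v 'size \[[1-9][0-9][0-9]'
from h import *
look('3'); s=get_obs(); print(s['time_s'],s['tool_pos'],s['force'])
E
```

```text
150 line [ 557.2 -116.4] rol (np.int64(264), np.int64(348), array([ 478.8, -104.5]))
165 line [ 556.1 -126.2] rol (np.int64(265), np.int64(347), array([ 477.9, -113. ]))
180 line [ 555.1 -136.2] rol (np.int64(265), np.int64(347), array([ 477. , -121.7]))
195 line [ 554.  -146.4] rol (np.int64(266), np.int64(347), array([ 476.3, -130.6]))
top
blue px [382. 181.] ctr [560.2 -85.3] mean [560.1 -85.6] size [10.8 56.6] axis deg from y -5.2
black px [165. 111.] ctr [734.2 514.4] mean [731.9 513.6] size [ 55.6 109.6] axis deg from y -72.9
black px [637. 162.] ctr [ 668.3 -766.3] mean [ 635.  -764.9] size [ 13.1 238. ] axis deg from y 83.9
black px [179. 207.] ctr [460.8 446.2] mean [461.9 448.6] size [48.9 73.3] axis deg from y 53.0
black px [197. 221.] ctr [428.6 400.2] mean [426.2 397.2] size [46.1 75.8] axis deg from y 56.9
black px [ 24. 295.] ctr [219.8 814. ] mean [220.2 816.5] size [ 76. 130.] axis deg from y -5.1
black px [586. 326.] ctr [ 201.2 -593.4] mean [ 200.7 -593.4] size [  8.  125.5] axis deg from y -89.9
orange px [410.  90.] ctr [ 818.8 -159. ] mean [ 818.7 -159.1] size [
[... 869 characters left out ...]
eg from y 58.2
black px [452. 232.] ctr [400.  442.7] mean [398.8 442.7] size [40.7 63.7] axis deg from y -72.3
black px [433. 246.] ctr [458.9 417.2] mean [463.4 411.6] size [70.  79.7] axis deg from y -10.0
black px [ 10. 245.] ctr [ 999.1 -591.4] mean [ 993.  -589.2] size [43.2 79.9] axis deg from y -88.5
black px [439. 366.] ctr [746.3 518.6] mean [745.7 519. ] size [ 56.3 109.2] axis deg from y -72.9
orange px [336. 209.] ctr [484.6 129.5] mean [484.9 130. ] size [ 51.5 124.8] axis deg from y -2.2
orange px [179. 269.] ctr [ 833.9 -151.6] mean [ 834.9 -149.7] size [  7.4 124.4] axis deg from y -27.1
5.5667 [ 481.21132943 -153.14672629   63.35021623] [-0.20835152 -0.85851527 -0.098743  ]
```

View pics/wrist3.png

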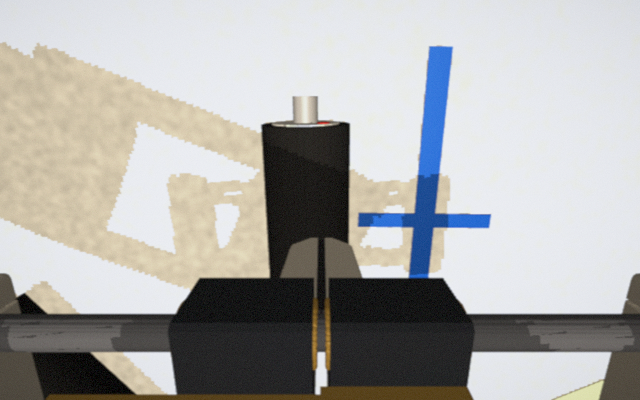

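The wrist view shows the roller at (306,190) turned as it went (red dot moved), with the tape line ahead at (430,160) and nearly parallel. It has moved 21 mm and has 79 mm to go. Retreat for the second stroke.

>>> step_arm([
  {"fingers":0,"linear":[0,-11,0],"delta_rot":[0,0,0.7]},
  {"fingers":0,"linear":[0,-10,0],"delta_rot":[0,0,0]},
  {"fingers":0,"linear":[0,0,9],"delta_rot":[0,0,0]},
  {"fingers":0,"linear":[0,0,5],"delta_rot":[0,0,0]},
  {"fingers":0,"linear":[0,0,1],"delta_rot":[0,0,0]},
  {"fingers":0,"linear":[0,0,0],"delta_rot":[0,0,0]},
])

```text
time_s: 6.07
tool_pos: [460.5, -151.0, 48.2]
ee_rot: [[0.105, 0.994, -0.001], [0.994, -0.105, 0.001], [0.001, -0.001, -1.0]]
force: [-0.7, -0.0, 3.6]
width: 0.003
grip_force: 1.5
```

>>> step_arm([
  {"fingers":0,"linear":[0,1,0.4],"delta_rot":[0,0,0]},
  {"fingers":0,"linear":[0,4,0],"delta_rot":[0,0,0]},
  {"fingers":0,"linear":[0,7,0],"delta_rot":[0,0,0]},
  {"fingers":0,"linear":[0,8,0],"delta_rot":[0,0,0]},
  {"fingers":0,"linear":[0,8,0],"delta_rot":[0,0,0]},
  {"fingers":0,"linear":[0,8,0],"delta_rot":[0,0,0]},
  {"fingers":0,"linear":[0,8,0],"delta_rot":[0,0,0]},
  {"fingers":0,"linear":[0,6,0],"delta_rot":[0,0,0]},
  {"fingers":0,"linear":[0,3,0],"delta_rot":[0,0,0]},
  {"fingers":0,"linear":[0,1,0],"delta_rot":[0,0,0]},
])

```text
time_s: 6.9
tool_pos: [516.1, -156.3, 48.5]
ee_rot: [[0.105, 0.995, 0.002], [0.995, -0.105, 0.0], [0.001, 0.002, -1.0]]
force: [1.1, 2.8, 6.4]
width: 0.006
grip_force: 3.0
```

>>> step_arm([
  {"fingers":0,"linear":[0,0,-4],"delta_rot":[0,0,0]},
  {"fingers":0,"linear":[0,0,-12],"delta_rot":[0,0,0]},
  {"fingers":0,"linear":[0,0,0],"delta_rot":[0,0,0]},
])

```text
time_s: 7.15
tool_pos: [515.2, -157.3, 65.4]
ee_rot: [[0.104, 0.995, 0.002], [0.995, -0.104, -0.001], [-0.001, 0.002, -1.0]]
force: [0.3, -0.3, 0.2]
width: 0.009
grip_force: 0.0
```

```bash
cat > m.py <<'E'
from h import *
d=shot('wrist','wl'); s=get_obs(); print(s['time_s'],s['tool_pos'],s['force'])
g=cv2.cvtColor(d['color'],cv2.COLOR_RGB2HSV).astype(int); X=np.arange(640)
L=[];R=[]
for r in range(60,225,3):
    bl=np.where((g[r,:,0]>100)&(g[r,:,0]<125)&(g[r,:,1]>130))[0]
    c=np.where((g[r,:,2]<60)&(X>200)&(X<440))[0]
    if 8<len(bl)<45: L.append(ray(d,[bl.mean(),r],0)[0,:2])
    if len(c)>60: R.append(ray(d,[(c.min()+c.max())/2,r],30)[0,:2]); last=r
    if len(c)>60 and len(R)==1: print('roller top row',r,'left face ~',ray(d,[(c.min()+c.max())/2,r],40)[0,:2].round(1))
for n,P in(('line',L),('rol',R)):
    if len(P)>3: f=np.polyfit(np.array(P)[:,1],np.array(P)[:,0],1); print(n,len(P),'x at y=-160:',np.polyval(f,-160).round(1),'slope deg',np.degrees(f[0]).round(2))
E
python3 m.py
```

```text
7.2 [ 514.95379276 -157.20751112   64.6963433 ] [ 0.83060872 -0.00780454  0.02407246]
roller top row 126 left face ~ [508.6 -93.5]
line 51 x at y=-160: 552.4 slope deg 6.17
rol 33 x at y=-160: 502.3 slope deg 4.72
```

>>> step_arm([
  {"fingers":0,"linear":[4,-13,0],"delta_rot":[0,0,0]},
  {"fingers":0,"linear":[4,-13,0],"delta_rot":[0,0,0]},
  {"fingers":0,"linear":[0,0,9],"delta_rot":[0,0,0]},
  {"fingers":0,"linear":[0,0,5],"delta_rot":[0,0,0]},
  {"fingers":0,"linear":[0,0,1.4],"delta_rot":[0,0,0]},
  {"fingers":0,"linear":[0,0,0],"delta_rot":[0,0,0]},
])

```text
time_s: 7.7
tool_pos: [489.6, -146.1, 48.3]
ee_rot: [[0.105, 0.994, -0.0], [0.994, -0.105, 0.001], [0.001, -0.0, -1.0]]
force: [-0.8, 1.7, 2.8]
width: 0.005
grip_force: 1.6
```

>>> step_arm([
  {"fingers":0,"linear":[0,1,0.4],"delta_rot":[0,0,0]},
  {"fingers":0,"linear":[0,4,0],"delta_rot":[0,0,0.3]},
  {"fingers":0,"linear":[0,7,0],"delta_rot":[0,0,0.3]},
  {"fingers":0,"linear":[0,7,0],"delta_rot":[0,0,0.3]},
  {"fingers":0,"linear":[0,7,0],"delta_rot":[0,0,0.3]},
  {"fingers":0,"linear":[0,7,0],"delta_rot":[0,0,0.3]},
  {"fingers":0,"linear":[0,7,0],"delta_rot":[0,0,0]},
  {"fingers":0,"linear":[0,6,0],"delta_rot":[0,0,0]},
  {"fingers":0,"linear":[0,3,0],"delta_rot":[0,0,0]},
  {"fingers":0,"linear":[0,1,0],"delta_rot":[0,0,0]},
])

```text
time_s: 8.53
tool_pos: [541.3, -151.8, 49.0]
ee_rot: [[0.131, 0.991, 0.003], [0.991, -0.131, 0.0], [0.001, 0.003, -1.0]]
force: [1.3, 4.9, 6.8]
width: 0.004
grip_force: 3.8
```

>>> step_arm([
  {"fingers":0,"linear":[0,0,-4],"delta_rot":[0,0,0]},
  {"fingers":0,"linear":[0,0,-12],"delta_rot":[0,0,-1.5]},
  {"fingers":0,"linear":[0,0,0],"delta_rot":[0,0,0]},
])

```text
time_s: 8.78
tool_pos: [540.2, -152.9, 65.5]
ee_rot: [[0.104, 0.995, 0.002], [0.995, -0.104, -0.001], [-0.001, 0.002, -1.0]]
force: [0.4, 0.1, 0.4]
width: 0.005
grip_force: 0.0
```

```bash
python3 m.py
```

```text
8.8333 [ 539.81058885 -152.79965836   64.82542063] [-0.27547093 -0.13763743  0.2698389 ]
roller top row 141 left face ~ [534.3 -97.1]
line 38 x at y=-160: 558.7 slope deg 2.04
rol 28 x at y=-160: 528.8 slope deg 4.42
```

View pics/wl.png

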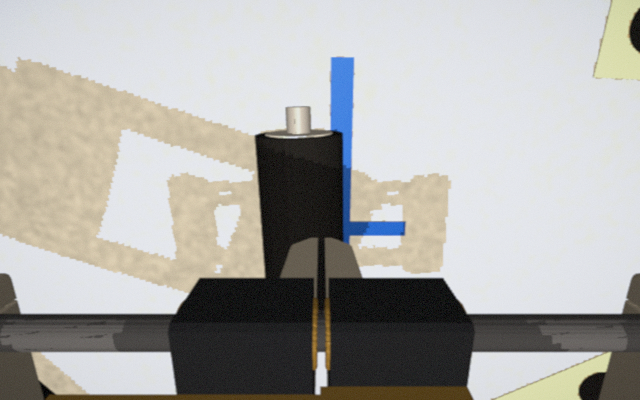

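The wrist view shows the roller at (300,200) with the line peeking out on its right at (342,100). About 23.5 mm remain. Last main stroke.

>>> step_arm([
  {"fingers":0,"linear":[-3,-12,0],"delta_rot":[0,0,0]},
  {"fingers":0,"linear":[-3,-11.5,0],"delta_rot":[0,0,0]},
  {"fingers":0,"linear":[0,0,9],"delta_rot":[0,0,0]},
  {"fingers":0,"linear":[0,0,5],"delta_rot":[0,0,0]},
  {"fingers":0,"linear":[0,0,1.4],"delta_rot":[0,0,0]},
  {"fingers":0,"linear":[0,0,0],"delta_rot":[0,0,0]},
])

```text
time_s: 9.33
tool_pos: [515.2, -155.7, 48.5]
ee_rot: [[0.105, 0.994, -0.0], [0.994, -0.105, 0.0], [0.0, -0.0, -1.0]]
force: [-0.4, 0.7, 2.6]
width: 0.004
grip_force: 1.2
```

>>> step_arm([
  {"fingers":0,"linear":[0,1,0.4],"delta_rot":[0,0,0]},
  {"fingers":0,"linear":[0,4,0],"delta_rot":[0,0,0]},
  {"fingers":0,"linear":[0,6,0],"delta_rot":[0,0,0]},
  {"fingers":0,"linear":[0,7,0],"delta_rot":[0,0,0]},
  {"fingers":0,"linear":[0,7,0],"delta_rot":[0,0,0]},
  {"fingers":0,"linear":[0,7,0],"delta_rot":[0,0,0]},
  {"fingers":0,"linear":[0,6,0],"delta_rot":[0,0,0]},
  {"fingers":0,"linear":[0,4,0],"delta_rot":[0,0,0]},
  {"fingers":0,"linear":[0,2,0],"delta_rot":[0,0,0]},
  {"fingers":0,"linear":[0,1,0],"delta_rot":[0,0,0]},
])

```text
time_s: 10.17
tool_pos: [561.9, -159.8, 49.5]
ee_rot: [[0.105, 0.994, 0.003], [0.994, -0.105, 0.0], [0.001, 0.003, -1.0]]
force: [1.0, 2.9, 8.4]
width: 0.004
grip_force: 4.3
```

>>> step_arm([
  {"fingers":0,"linear":[0,0,-4],"delta_rot":[0,0,0]},
  {"fingers":0,"linear":[0,0,-12],"delta_rot":[0,0,0]},
  {"fingers":0,"linear":[0,-20,-40],"delta_rot":[0,0,0]},
  {"fingers":0,"linear":[0,-40,-10],"delta_rot":[0,0,0]},
  {"fingers":0,"linear":[0,-40,0],"delta_rot":[0,0,0]},
  {"fingers":0,"linear":[0,-40,0],"delta_rot":[0,0,0]},
  {"fingers":0,"linear":[0,-40,0],"delta_rot":[0,0,0]},
  {"fingers":0,"linear":[0,0,0],"delta_rot":[0,0,0]},
  {"fingers":0,"linear":[0,0,0],"delta_rot":[0,0,0]},
])

```text
time_s: 10.92
tool_pos: [380.1, -141.0, 111.7]
ee_rot: [[0.106, 0.994, -0.001], [0.994, -0.106, 0.0], [0.0, -0.001, -1.0]]
force: [0.7, -0.4, -0.0]
width: 0.008
grip_force: 0.0
```

```bash
python3 - <<'E' | grep -E "^(top|scene)|blue|line|black.*ctr \[ ?5[0-9][0-9]|orange"
from h import *
print('line',get_obs()['tool_pos'])
for n in('top','scene'):
    d=shot(n,n+'5'); print(n); measure(d)
    if n=='top': cv2.imwrite('pics/c5.png',cv2.cvtColor(cv2.resize(d['color'][140:250,260:480],None,fx=3.5,fy=3.5,interpolation=cv2.INTER_CUBIC),cv2.COLOR_RGB2BGR))
E
```

```text
line [ 380.09793521 -140.95816716  111.66000859]
top
black px [404. 183.] ctr [ 540.8 -147. ] mean [ 552.1 -143.1] size [76.1 98.5] axis deg from y -6.9
orange px [410.  90.] ctr [ 818.8 -159. ] mean [ 818.7 -159.1] size [  5.4 122.5] axis deg from y -26.8
orange px [300. 203.] ctr [485.  131.6] mean [484.9 131.9] size [ 45.9 119.4] axis deg from y -2.3
scene
black px [236. 187.] ctr [ 553.6 -157.7] mean [ 553.7 -160.7] size [ 52.6 144. ] axis deg from y -4.7
orange px [336. 209.] ctr [484.6 129.5] mean [484.6 130.1] size [ 51.7 124.6] axis deg from y -1.9
orange px [179. 269.] ctr [ 833.9 -151.6] mean [ 834.9 -149.7] size [  7.4 124.4] axis deg from y -27.1
```

View pics/c5.png

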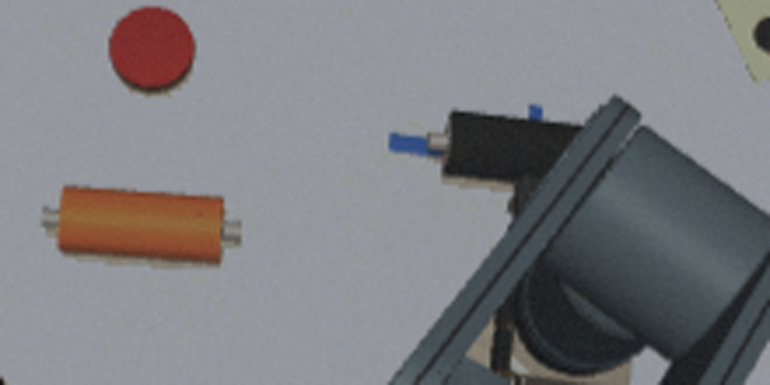

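The top crop shows the roller over the line (tape visible at its left end (410,143), tick at (535,112)), partly hidden by the arm. I'll swing aside to measure.

>>> step_arm([
  {"fingers":0,"linear":[20,0,-35],"delta_rot":[0,0,0]},
  {"fingers":0,"linear":[30,0,-25],"delta_rot":[0,0,0]},
  {"fingers":0,"linear":[38,0,0],"delta_rot":[0,0,0]},
  {"fingers":0,"linear":[38,0,0],"delta_rot":[0,0,0]},
  {"fingers":0,"linear":[38,0,0],"delta_rot":[0,0,0]},
  {"fingers":0,"linear":[38,0,0],"delta_rot":[0,0,0]},
  {"fingers":0,"linear":[38,0,0],"delta_rot":[0,0,0]},
  {"fingers":0,"linear":[38,0,0],"delta_rot":[0,0,0]},
  {"fingers":0,"linear":[0,0,0],"delta_rot":[0,0,0]},
  {"fingers":0,"linear":[0,0,0],"delta_rot":[0,0,0]},
])

```text
time_s: 11.85
tool_pos: [412.2, 137.2, 171.8]
ee_rot: [[0.099, 0.995, 0.0], [0.995, -0.099, -0.0], [-0.0, 0.0, -1.0]]
force: [0.8, 0.4, 0.6]
width: 0.005
grip_force: 0.0
```

```bash
cat > f.py <<'E'
from h import *
import pickle
o=pickle.load(open('o.pkl','rb'))
print(get_obs()['time_s'],get_obs()['tool_pos'])
def fit(P): 
    v=cv2.fitLine(P.astype(np.float32),cv2.DIST_HUBER,0,.01,.01).ravel(); v*=np.sign(v[1]) ; return v
def mark(d):
    g=cv2.cvtColor(d['color'],cv2.COLOR_RGB2HSV).astype(int); m=(g[...,0]>100)&(g[...,0]<125)&(g[...,1]>130)&(g[...,2]>90)
    k,l,st,c=cv2.connectedComponentsWithStats(m.astype(np.uint8)); w=np.vstack([ray(d,np.argwhere(l==i)[:,::-1],0)[:,:2] for i in range(1,k)])
    w=w[np.hypot(*(w-[552,-163]).T)<125]; a=np.radians(6.05); u=np.array([np.sin(a),np.cos(a)]); t=np.array([u[1],-u[0]])
    q=(w-[552,-163])@np.c_[t,u]; L=q[np.abs(q[:,1])>15]; T=q[np.abs(q[:,0])>12]
    L=L[np.abs(L[:,0])<12]
    return np.array([552,-163])+L[:,0].mean()*t+(T[:,1].min()+T[:,1].max())/2*u, np.mean(T[:,1])
def rol(d,c0,h=60):
    g=cv2.cvtColor(d['color'],cv2.COLOR_RGB2HSV).astype(int); m=(g[...,2]<60)&(g[...,1]<140)
    k,l,st,c=cv2.connectedComponentsWithStats(m.astype(np.uint8))
    for i in range(1,k):
        if 300<st[i,4]<4000:
            w=ray(d,np.argwhere(l==i)[:,::-1],25)[:,:2]
            if np.hypot(*(w.mean(0)-c0))<25:
                v=fit(w); print('  rol mean',w.mean(0).round(1),'yaw',np.degrees(np.arctan2(v[0],v[1])).round(2), 'rect',np.round(cv2.minAreaRect(w.astype(np.float32))[0],1))
for n in('top','scene'):
    print(n,'mark',mark(o[n])); rol(o[n],[453,-151]); d=shot(n,n+'6'); rol(d,[552,-161])
    if n=='top': cv2.imwrite('pics/c6.png',cv2.cvtColor(cv2.resize(d['color'][140:230,320:500],None,fx=4,fy=4,interpolation=cv2.INTER_CUBIC),cv2.COLOR_RGB2BGR))
E
python3 f.py
```

```text
11.85 [412.1968203  137.16807285 171.82918049]
top mark (array([ 551.81845348, -165.40538249]), np.float64(-2.570819215413147))
  rol mean [ 452.6 -151.6] yaw 4.27 rect [ 452.7 -151.6]
  rol mean [ 551.8 -160.3] yaw 3.78 rect [ 551.6 -160.2]
scene mark (array([ 553.44221526, -162.57250701]), np.float64(0.3946291136330723))
  rol mean [ 454.8 -152.3] yaw 10.68 rect [ 454.7 -149.1]
  rol mean [ 553.8 -160.6] yaw 9.86 rect [ 553.6 -157.7]
```

View pics/c6.png

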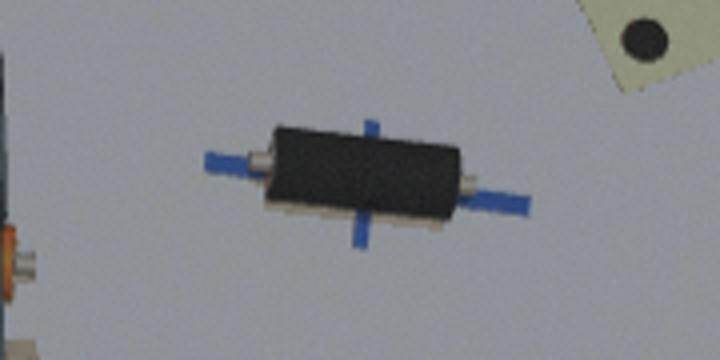

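The crop shows the roller on the line in the x direction: body (270–460, 125–220), with tape ends showing at (204–265,163) on the left and (465–530,203) on the right. Allowing for parallax it sits about 6 mm too far left along the line and is about 2° off. There is time, so I'll mend this by pressing on top and drawing it lightly along its axis with a small twist.

>>> step_arm([
  {"fingers":0,"linear":[-30.7,18.9,0],"delta_rot":[0,0,0]},
  {"fingers":0,"linear":[-30.7,18.9,0],"delta_rot":[0,0,0]},
  {"fingers":0,"linear":[-30.7,18.9,0],"delta_rot":[0,0,0]},
  {"fingers":0,"linear":[-30.7,18.9,0],"delta_rot":[0,0,0]},
  {"fingers":0,"linear":[-30.7,18.9,0],"delta_rot":[0,0,0]},
  {"fingers":0,"linear":[-30.7,18.9,0],"delta_rot":[0,0,0]},
  {"fingers":0,"linear":[-30.7,18.9,0],"delta_rot":[0,0,0]},
  {"fingers":0,"linear":[-30.7,18.9,0],"delta_rot":[0,0,0]},
  {"fingers":0,"linear":[-30.7,18.9,0],"delta_rot":[0,0,0]},
  {"fingers":0,"linear":[0,0,0],"delta_rot":[0,0,0]},
])

```text
time_s: 12.78
tool_pos: [553.0, -166.7, 171.5]
ee_rot: [[0.112, 0.994, 0.002], [0.994, -0.112, -0.004], [-0.003, 0.002, -1.0]]
force: [0.0, -0.3, 0.9]
width: 0.005
grip_force: 0.0
```

>>> step_arm([
  {"fingers":0,"linear":[0,0,35],"delta_rot":[0,0,0]},
  {"fingers":0,"linear":[0,0,35],"delta_rot":[0,0,0]},
  {"fingers":0,"linear":[0,0,30],"delta_rot":[0,0,0]},
  {"fingers":0,"linear":[0,0,15],"delta_rot":[0,0,0]},
  {"fingers":0,"linear":[0,0,0],"delta_rot":[0,0,0]},
  {"fingers":0,"linear":[0,0,0],"delta_rot":[0,0,0]},
])

```text
time_s: 13.28
tool_pos: [550.2, -159.0, 56.3]
ee_rot: [[0.107, 0.994, -0.002], [0.994, -0.107, 0.001], [0.001, -0.002, -1.0]]
force: [-0.3, 0.3, -0.3]
width: 0.005
grip_force: 0.0
```

>>> step_arm([
  {"fingers":0,"linear":[0,0,5],"delta_rot":[0,0,0]},
  {"fingers":0,"linear":[0,0,2.5],"delta_rot":[0,0,0]},
  {"fingers":0,"linear":[0,0,1.2],"delta_rot":[0,0,0]},
  {"fingers":0,"linear":[0,0,0.8],"delta_rot":[0,0,0]},
  {"fingers":0,"linear":[0,0,0],"delta_rot":[0,0,0]},
])

```text
time_s: 13.7
tool_pos: [553.4, -158.8, 50.2]
ee_rot: [[0.105, 0.994, 0.005], [0.995, -0.105, -0.003], [-0.002, 0.006, -1.0]]
force: [0.6, -0.8, 7.8]
width: 0.006
grip_force: 3.7
```

>>> step_arm([
  {"fingers":0,"linear":[-1,0,0.3],"delta_rot":[0,0,0.3]},
  {"fingers":0,"linear":[-1,0,0],"delta_rot":[0,0,0.3]},
  {"fingers":0,"linear":[-1,0,0],"delta_rot":[0,0,0.3]},
  {"fingers":0,"linear":[-1,0,0],"delta_rot":[0,0,0.3]},
  {"fingers":0,"linear":[-1,0,0],"delta_rot":[0,0,0.3]},
  {"fingers":0,"linear":[-1,0,0],"delta_rot":[0,0,0.3]},
])

```text
time_s: 14.2
tool_pos: [552.7, -162.1, 50.1]
ee_rot: [[0.136, 0.991, 0.005], [0.991, -0.136, 0.001], [0.002, 0.005, -1.0]]
force: [1.1, 9.2, 12.3]
width: 0.008
grip_force: 6.0
```

```bash
cat > g.py <<'E'
from f import *
E
python3 f.py | tail -2
```

```text
scene mark (array([ 553.44221526, -162.57250701]), np.float64(0.3946291136330723))
  rol mean [ 454.8 -152.3] yaw 10.68 rect [ 454.7 -149.1]
```

>>> step_arm([
  {"fingers":0,"linear":[-1,0,0],"delta_rot":[0,0,0]},
  {"fingers":0,"linear":[-1,0,0],"delta_rot":[0,0,0]},
  {"fingers":0,"linear":[-1,0,0],"delta_rot":[0,0,0]},
  {"fingers":0,"linear":[-1,0,0],"delta_rot":[0,0,0]},
  {"fingers":0,"linear":[-1,0,0],"delta_rot":[0,0,0]},
  {"fingers":0,"linear":[-1,0,0],"delta_rot":[0,0,0]},
])

```text
time_s: 14.8
tool_pos: [551.8, -168.1, 50.1]
ee_rot: [[0.136, 0.991, 0.005], [0.991, -0.136, 0.001], [0.002, 0.005, -1.0]]
force: [0.9, 8.2, 11.5]
width: 0.002
grip_force: 5.9
```

>>> step_arm([
  {"fingers":0,"linear":[0,0,-4],"delta_rot":[0,0,0]},
  {"fingers":0,"linear":[0,0,-30],"delta_rot":[0,0,0]},
  {"fingers":0,"linear":[30,-20,-30],"delta_rot":[0,0,-1.8]},
  {"fingers":0,"linear":[35,-20,-30],"delta_rot":[0,0,0]},
  {"fingers":0,"linear":[35,-20,0],"delta_rot":[0,0,0]},
  {"fingers":0,"linear":[35,-20,0],"delta_rot":[0,0,0]},
  {"fingers":0,"linear":[35,-20,0],"delta_rot":[0,0,0]},
  {"fingers":0,"linear":[35,-20,0],"delta_rot":[0,0,0]},
  {"fingers":0,"linear":[35,-20,0],"delta_rot":[0,0,0]},
  {"fingers":0,"linear":[0,0,0],"delta_rot":[0,0,0]},
])

```text
time_s: 15.63
tool_pos: [437.4, 79.6, 133.3]
ee_rot: [[0.1, 0.995, -0.001], [0.995, -0.1, 0.002], [0.002, -0.001, -1.0]]
force: [0.2, -0.4, 0.3]
width: 0.005
grip_force: 0.0
```

```bash
python3 f.py
```

```text
15.6333 [437.4295189   79.56970434 133.25239232]
top mark (array([ 551.81845348, -165.40538249]), np.float64(-2.570819215413147))
  rol mean [ 452.6 -151.6] yaw 4.27 rect [ 452.7 -151.6]
  rol mean [ 551.4 -165.7] yaw 3.97 rect [ 551.2 -165.5]
scene mark (array([ 553.44221526, -162.57250701]), np.float64(0.3946291136330723))
  rol mean [ 454.8 -152.3] yaw 10.68 rect [ 454.7 -149.1]
  rol mean [ 553.1 -166.5] yaw 9.13 rect [ 553.2 -162.4]
```

View pics/c6.png

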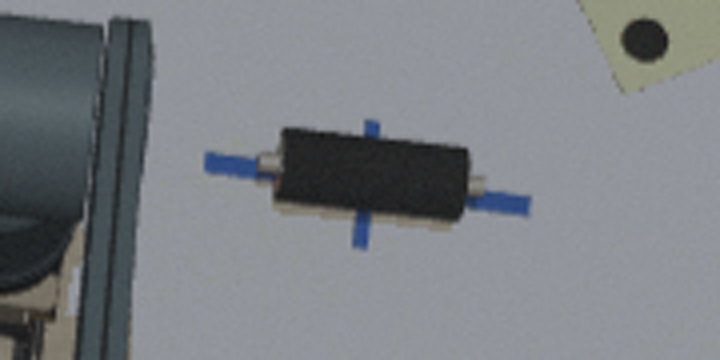

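The roller (275–468, 128–220) now sits centred on the tick (367,185) with the tape showing evenly at both ends, within about 2° of the line. The arm is clear, so I hand in.

```bash
python3 -c "from station import sign_off; print(sign_off())"
```

```text
the job is handed in; nothing more can be done
None
```

I handed the job in at 15.6 s: the black roller was rolled by its top onto the blue line, about 1 mm off centre and 2° off the line; I slid it the last 5–6 mm lengthways by pressing on its top, so it did not turn for that part, and the arm did not touch the orange roller, tin or mug.

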